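# Move the cured candles to the packing tray in reverse order

## Task

Move the four candles from the cork pads of the curing rack into the packing tray, one in each pocket, standing upright on the pocket floor, in reverse order: the tray will be turned round, so the candle now at the left end of the rack goes to the right end of the tray, the second from the left to second from the right, and so on. Keep the candles upright all the way and set them down gently, without dropping them.

Things in the scene. Friction and masses are not known exactly. Their poses are not given: they have to be found in the camera images.
- candle_slim: slim tall candle: round black tumbler, diameter 46, height 90, 0.24 kg; cream wax surface 10 below the rim with a short wooden wick that stays below the rim. All mm; mass may differ by up to 30%. Solid, rigid, loose. Origin: centre of the underside, z up.
- candle_wide: wide low candle: round black tumbler, diameter 62, height 56, 0.26 kg; cream wax surface 10 below the rim with a short wooden wick that stays below the rim. All mm; mass may differ by up to 30%. Solid, rigid, loose. Origin: centre of the underside, z up.
- candle_square: square candle: black square jar 52 x 52, height 74, 0.30 kg, x and y axes square to its faces; cream wax surface 10 below the rim with a short wooden wick that stays below the rim. All mm; mass may differ by up to 30%. Solid, rigid, loose. Origin: centre of the underside, z up.
- candle_lidded: lidded candle: round black jar, diameter 56, height 66, closed by a light wooden lid (fixed to the jar, diameter 60, from 66 to 75 above the underside) with a small round knob (diameter 16, up to 87), 0.27 kg. All mm; mass may differ by up to 30%. Solid, rigid, loose. Origin: centre of the underside, z up.
- pad_slim: plain cork pad, 78 x 78 x 6 mm, fixed on the curing rack; at the start the slim candle stands on it, within 6 mm of its centre (the pads look alike and never move, so they record the starting order). Origin: centre of the underside; top 6 mm above it.
- pad_wide: plain cork pad, 78 x 78 x 6 mm, fixed on the curing rack; at the start the wide candle stands on it, within 6 mm of its centre (the pads look alike and never move, so they record the starting order). Origin: centre of the underside; top 6 mm above it.
- pad_square: plain cork pad, 78 x 78 x 6 mm, fixed on the curing rack; at the start the square candle stands on it, within 6 mm of its centre (the pads look alike and never move, so they record the starting order). Origin: centre of the underside; top 6 mm above it.
- pad_lidded: plain cork pad, 78 x 78 x 6 mm, fixed on the curing rack; at the start the lidded candle stands on it, within 6 mm of its centre (the pads look alike and never move, so they record the starting order). Origin: centre of the underside; top 6 mm above it.
- curing_rack: curing rack: fixed brown wooden board 94 x 366 mm, top 16 mm above the table, carrying the four cork pads in a row along its y axis, centres at y = -135, -45, 45, 135 mm, x = 0. Origin: centre of its underside. y axis points to the robot's left (within 0.12 rad); it lies either nearer the robot or farther away than the packing tray.
- packing_tray: packing tray: fixed open plywood tray 96 x 372 mm; walls and dividers 6 mm thick, tops 18 mm above the table; floor top 6 mm above the table. Three dividers make four pockets, 84 x 84 mm or slightly more, in a row along its y axis, centres at y = -135, -45, 45, 135 mm (within 2 mm), x = 0. Origin: centre of its underside. Its y axis points to the robot's left (within 0.12 rad).
There are look-alikes about, which are no part of the job. What is shaped like the candle_lidded but pink is not meant.

How it is judged:
By the outcome, as a careful person would: the job done as asked, in the order asked, and still so for the second after the job is handed in, with the robot touching nothing.
It also fails if it takes over 96 s, if anything falls off the work surface, if the arm or the gripper's body presses on something with over 40 N, if the wrist force passes 120 N, or if a joint passes its speed limit or range.

## Robot

A 6-joint arm with a two-finger parallel gripper is mounted at the origin on the work surface. World frame = base frame: x ahead of the robot, y to its left, z up, the work surface at z = 0. Lengths are in m, angles in rad, forces in N, time in s.
With the tool pointing down it reaches from about 0.275 to 0.875 m from the base axis. Payload 12.5 kg.
Tool frame: the origin (TCP) lies on the centre line of the jaws, within the pads' length; the fingertips stand r.finger_overhang ahead of it and the grasp point (between the pads) lies 3 mm ahead of it (r.finger_overhang is the distance from the TCP to the fingertips, in m); z points along the fingers, y is the direction in which the jaws open and shut (so a half turn about z gives the same grasp; the last joint's range is limited). The gripper opens to 85 mm and grips with 20 to 120 N. Pads are 22 mm wide; open, the fingers measure 114 mm over their backs; the gripper's body (76 mm by 85 mm) begins 54 mm behind the grasp point. The pads swing forward as they close: fully open they stand 13 mm farther back than shut.
Start: joints at [1.194, 0.351, 1.652, -0, 1.139, -0.085], TCP at [0.158, 0.527, 0.253] pointing down, gripper open.
Joint ranges: [-2.75, 2.75], [-0.79, 2.1], [0.01, 2.65], [-1.57, 4.71], [0.07, 3.14], [-2.87, 2.87]. Speed limits (rad/s): [2.22, 2.22, 2.79, 3.14, 3.14, 3.14].

## Interface

Orientations are given as a unit quaternion [x, y, z, w].
In Python, from cell import r, optics gives the robot as it stands. The module is installed in compiled form; this text tells all that it offers. Calls block until the motion is done:
- r.move_to(position, orientation): joint-space move of the TCP to a pose.
- r.move_linear(position, rot=None, vel=0.15): straight line of the TCP; rot=None keeps the orientation; vel is the mean speed in m/s.
- r.set_joints(angles): joint-space move.
- r.set_gripper(opening, squeeze=None): opening from 0.0 (shut) to 1.0 (fully open); squeeze is the grip in N (None keeps the last); returns when the fingers have stopped.
- r.sleep(seconds).
- r.inverse_kinematics(position, orientation): joint angles nearest the present ones, or None.
- optics.get_image(name): name is "scene" or "top"; returns a dict with "pixels" (400x640x3 uint8, red, green, blue), "depth" (400x640 float32, m along the optical axis (not along the pixel's ray), 0 where there is no reading), "fx", "fy", "cx", "cy" (pixels), "camera_from_world" (4x4, takes a point from world to camera coordinates). Camera axes: x right, y down, z forward; pixel columns grow to the right and rows downward; lengths in m; the calibration is good to about 2 mm. A picture is of the moment at which its call begins.
A pose or a line that the arm cannot do raises r.PlanningError and nothing moves.
- r.hand_in(): hands the job in, once; it reports no verdict.
Readings, each from a call of its own:
- r.current_t(): time.
- r.current_q(): joint angles.
- r.current_qvel(): joint speeds.
- r.current_effort(): joint torques, N m.
- r.current_tool_pos(): TCP position.
- r.current_ee_rot(): TCP orientation.
- r.current_contact_force(): force on the tool from outside, world axes, zero at the start.
- r.current_torque(): the same for the moment, N m.
- r.current_opening(): opening from 0.0 (shut) to 1.0 (fully open).
Only numpy, scipy, OpenCV 4.12 (cv2) and the standard library are available. Lean on these libraries where they do the work, as an engineer would, in place of code of your own. Each camera call takes 0.05 s, during which the arm holds its last target. There are 200 camera calls.

## Working session

There is one attempt and no reset: what is moved stays moved. The work goes in short steps, each a Python script; the robot and the scene stay as the last script left them, time stands still between calls to the robot, and variables do not carry over. Pictures are saved under pics/ and viewed, about 12 in all and at most 16, crops included, and the job is handed in when it is done.

```bash
mkdir -p pics; python3 - <<'E'
from cell import r, optics
import cv2,numpy as np
for n in("scene","top"):
    d=optics.get_image(n); cv2.imwrite(f"pics/{n}0.png",d["pixels"][:,:,::-1]); np.save(f"pics/{n}0.npy",d["depth"])
    T=np.linalg.inv(d["camera_from_world"]); print(n,d["fx"],d["cx"],d["cy"],T.round(3).tolist())
print(r.finger_overhang,r.current_t(),r.current_ee_rot())
E
```

```text
scene 392.13075150058853 315.0727793734458 197.41680881389 [[0.884, 0.309, -0.352, 0.792], [0.468, -0.612, 0.638, -0.402], [-0.018, -0.728, -0.685, 0.502], [0.0, 0.0, 0.0, 1.0]]
top 407.9427445959478 317.8137722733644 199.6825671756147 [[0.022, -0.991, 0.13, 0.455], [-1.0, -0.02, 0.012, -0.018], [-0.009, -0.13, -0.991, 0.718], [0.0, 0.0, 0.0, 1.0]]
0.022 0.1 [ 1.45376339e-01  9.89376291e-01 -5.13326324e-04 -1.05751114e-04]
```

View pics/scene0.png

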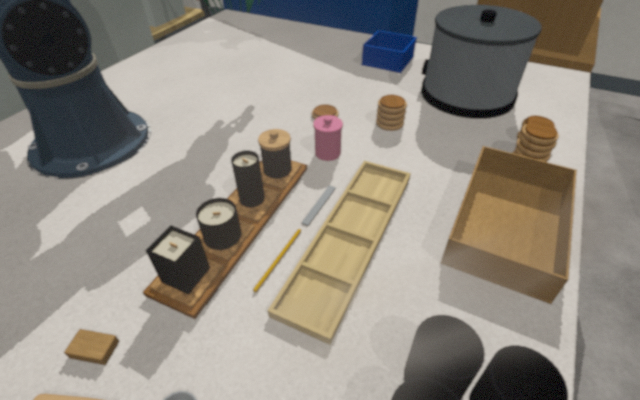

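View pics/top0.png

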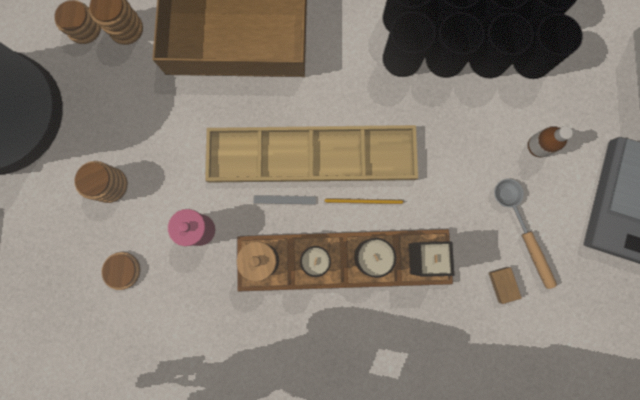

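Top view: rack is nearer the robot, tray farther. From the left (image left = +y): lidded (258,262), slim (316,261), wide (376,258), square (434,259). Look-alikes of the lidded candle: the pink jar (188,227), which is excluded, and the wooden coaster stacks (121,271) and (97,181), which have no jar or knob. So tray from the left should be square, wide, slim, lidded.

```bash
cat > vis.py <<'E'
import cv2,numpy as np
from cell import optics
def grab(n="top"):
    d=optics.get_image(n); T=np.linalg.inv(d["camera_from_world"]); return d,T
def ray(d,T,uv,z):
    uv=np.atleast_2d(uv).astype(float)
    c=np.c_[(uv[:,0]-d["cx"])/d["fx"],(uv[:,1]-d["cy"])/d["fy"],np.ones(len(uv))]@T[:3,:3].T
    s=(z-T[2,3])/c[:,2]; return (T[:3,3]+c*s[:,None])[:,:2]
def world(d,T):
    v,u=np.indices(d["depth"].shape); Z=d["depth"]
    P=np.stack([(u-d["cx"])/d["fx"]*Z,(v-d["cy"])/d["fy"]*Z,Z],-1)@T[:3,:3].T+T[:3,3]
    P[Z==0]=np.nan; return P
def biggest(m):
    cs,_=cv2.findContours(m.astype(np.uint8),cv2.RETR_EXTERNAL,cv2.CHAIN_APPROX_NONE); return max(cs,key=cv2.contourArea)
E
python3 - <<'E'
from vis import *
d,T=grab(); P=world(d,T); np.set_printoptions(precision=4,suppress=True)
hsv=cv2.cvtColor(d["pixels"],cv2.COLOR_RGB2HSV)
def win(m,x0,y0,x1,y1):
    o=np.zeros_like(m); o[y0:y1,x0:x1]=m[y0:y1,x0:x1]; return o
print("table z",np.nanmedian(P[190:200,440:480,2]),"sd",np.nanstd(P[190:200,440:480,2]))
# tray: rim points by colour
for nm,m,w,z in(("tray",(hsv[...,1]>70),(195,115,430,191),.018),("rack",(hsv[...,1]>70)|(hsv[...,2]<60),(228,222,462,300),.016)):
    c=biggest(win(m,*w)); w2=ray(d,T,c[:,0]+0.0,z).astype(np.float32)
    (cx,cy),s,a=cv2.minAreaRect(w2*1000); print(nm,cx,cy,s,a)
    print(cv2.boundingRect(c))
for nm,w,zr in(("lid",(232,235,285,290),.097),("slim",(295,235,340,290),.112),("wide",(348,230,402,290),.078),("square",(403,230,458,290),.096)):
    m=win(np.abs(P[...,2]-zr)<.006,*w); 
    if m.sum()<20: print(nm,"few",np.nanmax(P[w[1]:w[3],w[0]:w[2],2])); continue
    c=biggest(m); q=ray(d,T,c[:,0],zr).astype(np.float32)*1000
    print(nm,"n",m.sum(),"z",np.nanmedian(P[m][:,2]),"circ",cv2.minEnclosingCircle(q),"rect",cv2.minAreaRect(q))
big=cv2.resize(d["pixels"][110:300,190:470,::-1],None,fx=2.8,fy=2.8,interpolation=cv2.INTER_CUBIC); cv2.imwrite("pics/crop1.png",big)
E
```

```text
table z -0.0011945341759699302 sd 0.0012216791694768102
tray 629.5823364257812 4.354248046875 (97.18228149414062, 370.7677917480469) 1.8356796503067017
(206, 125, 212, 57)
rack 445.4395751953125 -55.50502014160156 (92.57528686523438, 363.36077880859375) 3.133643627166748
(237, 229, 216, 62)
lid n 1136 z 0.09588971729823842 circ ((441.7861022949219, 81.37065887451172), 29.75908088684082) rect ((441.94390869140625, 81.59703063964844), (58.0039176940918, 58.8729248046875), 27.905710220336914)
slim n 209 z 0.11082930288494364 circ ((443.87689208984375, -8.030489921569824), 22.82704734802246) rect ((443.8345642089844, -8.504833221435547), (43.62311935424805, 44.154884338378906), 1.2846975326538086)
wide n 275 z 0.07670892566983922 circ ((451.1979675292969, -102.1082534790039), 30.990161895751953) rect ((450.71685791015625, -101.79022216796875), (59.93638229370117, 60.66306686401367), 1.234762191772461)
square n 390 z 0.09435640530482997 circ ((451.6090087890625, -189.01266479492188), 35.87428283691406) rect ((451.5185852050781, -189.3436279296875), (51.440155029296875, 53.15830993652344), 3.2818760871887207)
```

View pics/crop1.png

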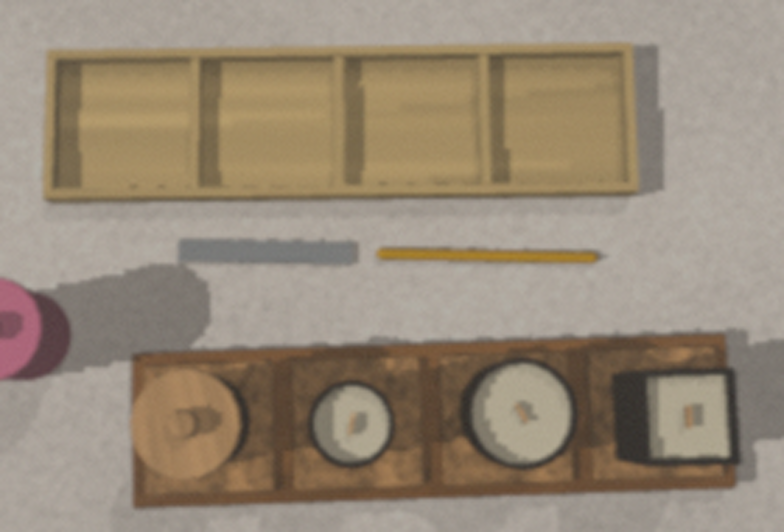

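Sizes and heights agree with the description (lid 60, slim 46, wide 62, square 52; table -1 mm), and each candle lies within 6 mm of its pad centre. The crop confirms the wooden lid with knob at the left end of the rack, while the pink jar stands off it. I grip along x (fingers clear of the neighbours), starting with the square candle into the left pocket.

```bash
cat > job.py <<'E'
import numpy as np
from cell import r
TR=np.array([.6296,.0044]); TA=np.radians(1.84); A=np.radians(3.2)
pocket=lambda y: TR+y*np.array([-np.sin(TA),np.cos(TA)])
# candle: xy, grasp height above underside, width, pocket y
C=dict(square=((.4515,-.1893),.050,.052,.135),wide=((.4510,-.1020),.038,.062,.045),
       slim=((.4438,-.0083),.060,.046,-.045),lidded=((.4419,.0815),.066,.060,-.135))
def quat():
    o=[]
    for t in(np.pi/4+A/2,3*np.pi/4+A/2):
        q=[np.cos(t),np.sin(t),0,0]; j=r.inverse_kinematics([.53,0,.25],q)
        if j is not None:o.append((abs(j[5]),q))
    return min(o,key=lambda a:a[0])[1]
Q=quat()
def Fz(): return np.mean([r.current_contact_force()[2] for _ in range(3)])
def pick_place(n):
    (x,y),g,w,py=C[n]; zt=.022+g+.003; up=zt+.115; px,pz=pocket(py),zt-.016
    r.set_gripper(1.0,45)
    r.move_to([x,y,up],Q)
    r.move_linear([x,y,zt],vel=.12); f0=Fz()
    r.set_gripper(0.0,45); op=r.current_opening()
    print(n,"opening mm",op*85,"expected",w*1000,"fz",f0,Fz())
    if abs(op*.085-w)>.008: print("BAD GRIP, stop"); return False
    r.move_linear([x,y,up],vel=.12); r.sleep(.2); print(" lifted: opening",r.current_opening()*85,"fz",Fz())
    r.move_linear([*px,up],vel=.25)
    r.move_linear([*px,pz+.004],vel=.12); r.sleep(.2); f=Fz()
    z=pz+.004
    while z>pz-.004:
        z-=.001; r.move_linear([*px,z],vel=.02); 
        if Fz()-f>4: break
    print(" down at dz %.1f mm, dF %.1f, opening %.1f"%((z-pz)*1e3,Fz()-f,r.current_opening()*85))
    r.set_gripper(min(1,(w+.018)/.085)); r.sleep(.2)
    r.move_linear([*px,up],vel=.15); print(" t",r.current_t()); return True
E
python3 - <<'E'
from job import *; from vis import *
print(Q); pick_place("square")
d,T=grab("scene"); cv2.imwrite("pics/s1.png",d["pixels"][:,:,::-1])
E
```

```text
[np.float64(0.687087510804423), np.float64(0.7265746709709759), 0, 0]
square opening mm 51.395594793530265 expected 52.0 fz -0.5241184683604462 5.413173631812668
 lifted: opening 51.52023938794316 fz -3.1912110133180343
 down at dz 0.0 mm, dF 8.2, opening 51.3
 t 11.525
```

View pics/s1.png

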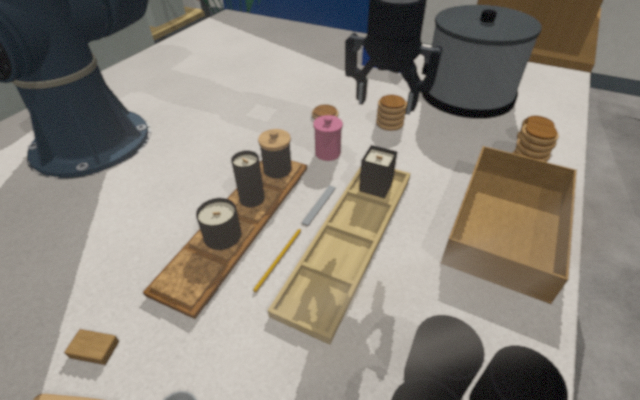

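The square candle stands upright in the left pocket (377,172), and the grip and touchdown readings were as expected. Continuing with the rest.

```bash
python3 - <<'E'
from job import *; from vis import *
for n in("wide","slim","lidded"):
    if not pick_place(n): break
r.move_linear([.45,-.1,.28],vel=.25)
d,T=grab("scene"); cv2.imwrite("pics/s2.png",d["pixels"][:,:,::-1]); print(r.current_t())
E
```

```text
wide opening mm 60.46642908686841 expected 62.0 fz -0.18179164431988826 8.763430186947462
 lifted: opening 60.069572573130365 fz -2.9520498491659652
 down at dz 0.0 mm, dF 8.1, opening 60.3
 t 20.8583
slim opening mm 44.710805907420884 expected 46.0 fz 0.11920285044645651 5.873194448182126
 lifted: opening 44.85951425698619 fz -2.7410305200067877
 down at dz 0.0 mm, dF 6.5, opening 45.0
 t 29.6167
lidded opening mm 57.9437645148429 expected 60.0 fz -0.2668132571534049 8.348517859801039
 lifted: opening 58.29350848199435 fz -2.6363534513477385
 down at dz 0.0 mm, dF 8.5, opening 58.1
 t 38.9083
39.9083
```

View pics/s2.png

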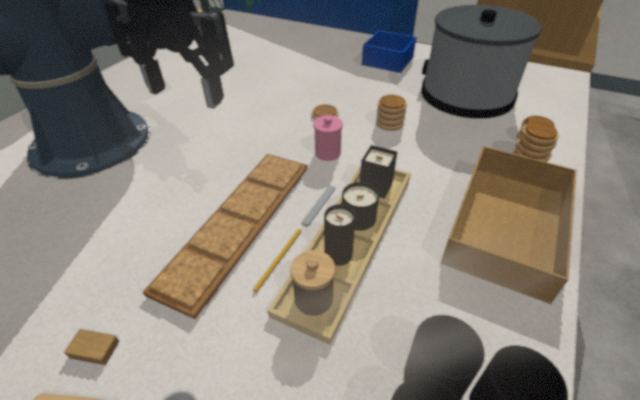

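All four candles stand upright in the tray: square (377,172), wide (360,205), slim (339,234), lidded (313,281). I'll check numerically in the top view before handing in.

```bash
python3 - <<'E'
from job import *; from vis import *
d,T=grab(); P=world(d,T); cv2.imwrite("pics/t3.png",d["pixels"][:,:,::-1])
for n,h in(("square",.074),("wide",.056),("slim",.090),("lidded",.075)):
    p=pocket(C[n][3]); z=.006+h
    m=(np.abs(P[...,2]-z)<.006)&(np.hypot(P[...,0]-p[0],P[...,1]-p[1])<.042)
    q=ray(d,T,biggest(m)[:,0],z).astype(np.float32)*1000
    print(n,"pocket",(p*1e3).round(1),"circle",cv2.minEnclosingCircle(q),"z",np.nanmedian(P[m][:,2]))
E
```

```text
square pocket [625.3 139.3] circle ((623.1402587890625, 137.0887451171875), 35.75495147705078) z 0.07827319304045777
wide pocket [628.2  49.4] circle ((625.9482421875, 49.23936462402344), 31.46605110168457) z 0.06049634441671692
slim pocket [631.  -40.6] circle ((629.779541015625, -39.87321472167969), 23.336353302001953) z 0.09442892125862207
lidded pocket [ 633.9 -130.5] circle ((633.7405395507812, -127.988037109375), 29.48318862915039) z 0.0797213102352019
```

View pics/t3.png

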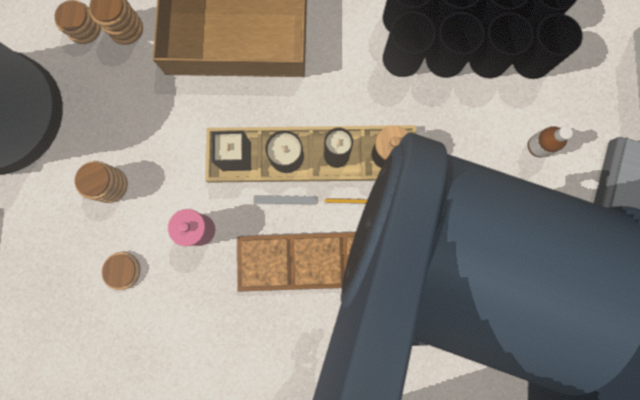

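The top view shows square (231,150), wide (284,150), slim (338,147) and lidded (393,143), which the arm partly hides. All are within 4 mm of their pocket centres, with rims at the heights expected for standing on the floor.

```bash
python3 -c "
from cell import r
r.hand_in(); print(r.current_t())"
```

```text
the job is handed in; nothing more can be done
the job is handed in; nothing more can be done
```

All four candles are in the packing tray in reverse order and I've handed the job in. From the robot's left the tray now holds square, wide, slim, lidded; the rack held lidded, slim, wide, square. It took about 40 s of the 96 s. The pink look-alike was left alone.

- **Set-down:** each candle touched the pocket floor at the expected height with about 6–9 N of added force, and none was dropped.
- **Last checks:** the final pictures show every candle upright. Their centres are within about 4 mm of the pocket centres, and their rims are within 2 mm of the height expected for standing on the floor.
- **Disagreements:** none that mattered. The arm partly hid the lidded candle in the last top view, but the scene camera showed it clearly. The grip widths read 1–2 mm under nominal for the round candles and 0.6 mm under for the square one.

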